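# Slip an electrode chip under the sprung contact arm of a bench reader

## Robot

A 7-joint arm with a two-finger parallel gripper is mounted at the origin on a cart in front of the work surface, level with it; the furniture and walls round the work are solid. World frame = base frame: x ahead of the robot, y to its left, z up, the work surface at z = 0. Lengths are in m, angles in rad, forces in N, time in s.
With the tool pointing down it reaches from about 0.425 to 0.925 m from the base axis. Payload 6.8 kg.
Tool frame: the origin (TCP) lies between the finger pads; the fingertips stand 22 mm ahead of it and the grasp point (between the pads) lies 3 mm ahead of it; z points along the fingers, y is the line along which they close (so a half turn about z gives the same grasp; the last joint's range is limited). The gripper opens to 85 mm and grips with 20 to 120 N. Pads are 22 mm wide; open, the fingers measure 114 mm over their backs; the gripper's body (76 mm by 85 mm) begins 54 mm behind the grasp point. The pads swing forward as they close: fully open they stand 13 mm farther back than shut.
Start: joints at [-1.414, 0.477, 0.022, 1.555, -0.011, 1.109, -0.083], TCP at [0.177, 0.651, 0.253] pointing down, gripper open.
Joint ranges: [-2.96, 2.96], [-0.34, 2.1], [-1.41, 1.46], [0.24, 2.44], [-1.37, 4.51], [0.17, 1.92], [-2.96, 2.96]. Speed limits (rad/s): [2.39, 2.39, 3.14, 3.14, 3.14, 3.14, 3.14].

## Interface

Orientations are given as a unit quaternion [w, x, y, z].
In Python, from rig import status, viewer, ticket gives the robot as it stands.
- The arm moves only by the tool move_arm, never from a script. Its argument "deltas" is a list that holds one entry, the list of rows, each a list of 5 numbers: the shift along the tool's x, y, z in mm, then the turn about the tool's z in rad, then the opening, from 0 (shut) to 1 (fully open). In form: [[[dx, dy, dz, twist, gripper], ...]]. A call has 1 to 20 rows; each row shifts and turns the commanded pose from where the row before left it, along the tool's axes as they then stand; what a row does not reach is not made up. A row lasts 1/8 s, in which the tool goes at most 62.5 mm and 10.7 degrees, less where a joint would pass 70% of its speed; a pose out of reach is approached as far as the arm can. A call with a gripper value outside its range is refused whole. The fingers move at their own pace and stop on an object; the grip force is fixed at half the most. Time passes only in rows, so rows that do not move let the fingers close. It gives the time, the measured TCP pose, the force, the opening and the grip force at its end, in the units of the state.
- status.read_state(): the state, without advancing time (a new reading comes with each control period).
- viewer.camera(name): name is "scene" or "side" or "wrist"; returns a dict with "img" (420x560x3 uint8, red, green, blue), "range_z" (420x560 float32, m along the optical axis (not along the pixel's ray), 0 where there is no reading), "camera_matrix" (3x3 intrinsics, pixels), "T" (4x4, takes a point from camera to world coordinates). Camera axes: x right, y down, z forward; pixel columns grow to the right and rows downward; lengths in m; the calibration is good to about 2 mm. A picture is of the moment at which its call begins.
- ticket.finish_job(): hands the job in; it is judged then, once.
The state is a dict: "t": time; "joint_positions": joint angles; "joint_vel": joint speeds; "joint_torque": joint torques, N m; "tool_pos": TCP position; "tcp_rot": TCP orientation; "ft_force": force on the tool from outside, world axes, zero at the start; "moment": the same for the moment, N m; "grip_width": opening from 0.0 (shut) to 1.0 (fully open); "gripper_force": force on a finger pad.
Only numpy, scipy, OpenCV 4.12 (cv2) and the standard library are available. Lean on these libraries where they do the work, as an engineer would, in place of code of your own. Each camera call takes 0.05 s, during which the arm holds its last target. There are 200 camera calls.

## Task

Load the eight-well electrode chip into the bench reader: pick it up by its well block, set it on the reader's metal deck and push it, gold contacts first, between the two guide rails so that its front edge lifts the sprung contact arm and runs beneath it. Keep pushing gently until you feel the chip come fully home against the end stop, with the seat pin pressed in, then let go so that the arm bears down on the gold contacts. Keep the chip level all the way, never ram or press it hard against the reader, and leave the other things on the bench where they are.

Things in the scene. Friction and masses are not known exactly. Their poses are not given: they have to be found in the camera images.
- chip: dark teal slide with a white block of eight wells, clear lid, 75.5 x 25.5 mm, 35 g, flat on the bench. Origin: centre of underside; x along its length to the gold contact end, away from the robot; z up. The well block, 25.5 wide with ribbed sides, is 11 mm high from x = -35.5 to +12 mm: pinch it across y near x = -12. The bare contact ledge beyond, to x = +37.75 mm, is 5 mm high
- chip_nose (a point): middle of the chip's front (contact) edge, at its underside: 37.75 mm ahead of the chip's origin; axes as the chip's
- reader: white bench reader, fixed, 210 (x) x 124 (y) mm; display and keys on its left, open metal deck on its right, 36 mm above the bench. Origin: centre of underside; x = push direction, away from the robot; z up. On the deck stands only the contact head (guide rails, stop, seat pin, sprung arm; at most 24 mm above the deck), clamped on its track by a thumbscrew
- contact_arm (a joint): sprung hold-down arm, hinged behind the stop, 40 mm behind its toe. 0 rad = at rest; grows as the toe lifts; about 0.11 with the toe on the chip's ledge. Toe: 9 mm before the stop, 0.5 mm off the deck at rest; its lip slopes up at 20 degrees to 7.5 mm, 30 mm before the stop. Toe presses with 2.2 to 3.2 N; lifting it with the chip's edge takes a 3 to 7 N push, sliding on 1 to 3 N
- seat_pin (a joint): brass sprung pin in the face of the end stop, on the centreline, that tells the reader that a chip is home: 0 m = standing 3 mm out, 0.003 m = pressed flush with the stop (about 0.3 N)
- stain_giemsa: bystander, to be left alone: amber dropper bottle with black dropper, 48 mm wide, 123 mm high. Origin: centre of its underside
- stain_blue: bystander, to be left alone: dark blue dropper bottle with black dropper, 44 mm wide, 119 mm high. Origin: centre of its underside
- stain_lugol: bystander, to be left alone: amber dropper bottle with white collar, 42 mm wide, 113 mm high. Origin: centre of its underside
- stain_eosine: bystander, to be left alone: red dropper bottle with white collar, 36 mm wide, 109 mm high. Origin: centre of its underside
- cover_glass_box: bystander, to be left alone: small white and green box, 36 x 36 x 16 mm. Origin: centre of its underside
- tape_roll: bystander, to be left alone: roll of brown tape lying flat, 92 mm across, 48 mm high. Origin: centre of its underside
- lab_timer: bystander, to be left alone: white timer with three keys, 70 x 64 x 16 mm. Origin: centre of its underside
- marker: bystander, to be left alone: black and green pen, 142 mm long. Origin: centre of its underside
- dock: track on the deck with the contact head on it. Origin: on the deck (z 36 mm), centreline; axes as the reader's. Deck flat from x = -108 mm on. The face of the end stop (10 mm high) stands somewhere from x = 0 to +30 mm: the head's setting changes and is not measured: feel for it. Rails on the head, 3.5 mm high, 27 mm apart, begin 26 mm before the stop, their flared mouths (35 mm wide) 34 mm before
Things that resemble listed ones, but are neither listed nor needed, are in the scene too. There is more than one size of the chip; the job needs the smallest.

How it is judged:
By the outcome, as a careful person would: the job done as asked, in the order asked, and still so for the second after the job is handed in, with the robot touching nothing.
It also fails if it takes over 48 s, if anything falls off the work surface, if the arm or the gripper's body presses on something with over 40 N, if the wrist force passes 120 N, or if a joint passes its speed limit or range.

## Working session

There is one attempt and no reset: what is moved stays moved. The work goes in short steps, Python scripts to look and compute and a tool call to move; the robot and the scene stay as the last step left them, time stands still between calls to the robot, and variables do not carry over. Pictures are saved under pics/ and viewed, at most 10 in all, crops included, and the job is handed in when it is done.

Besides the shell and the picture viewer there is one more tool, called after "Call:" as name(argument=value, ...), one argument or row to a line, values as JSON. move_arm: Moves the arm, as the interface text tells. Its arguments: {"type":"object","properties":{"deltas":{"type":"array"}},"required":["deltas"]}

```bash
mkdir -p pics; cat > h.py <<'E'
import numpy as np,cv2
from rig import status,viewer,ticket
def snap(n,tag):
    c=viewer.camera(n); np.savez(f'pics/{tag}.npz',**c); cv2.imwrite(f'pics/{tag}.png',c['img'][:,:,::-1]); return c
def cloud(c):
    K=c['camera_matrix'];z=c['range_z'];v,u=np.mgrid[:z.shape[0],:z.shape[1]]
    P=np.stack([(u-K[0,2])/K[0,0]*z,(v-K[1,2])/K[1,1]*z,z],-1)
    return P@c['T'][:3,:3].T+c['T'][:3,3]
E
python3 - <<'E'
from h import *
for n in("scene","side"):
    c=snap(n,n+'0');print(n,c['T'].round(3).tolist(),c['camera_matrix'].tolist())
s=status.read_state();print(s)
E
```

```text
scene [[0.826, -0.398, 0.398, 0.129], [-0.563, -0.609, 0.559, -0.293], [0.02, -0.686, -0.727, 0.838], [0.0, 0.0, 0.0, 1.0]] [[514.712899274125, 0.0, 274.86335412673526], [0.0, 514.712899274125, 208.1898521619756], [0.0, 0.0, 1.0]]
side [[0.834, -0.331, 0.442, 0.129], [-0.552, -0.53, 0.644, -0.313], [0.021, -0.781, -0.625, 0.646], [0.0, 0.0, 0.0, 1.0]] [[411.4567973933891, 0.0, 272.5066562867054], [0.0, 411.4567973933891, 206.32459728015573], [0.0, 0.0, 1.0]]
{'t': 0.1, 'joint_positions': array([-1.41407434,  0.47774742,  0.02234064,  1.55633976, -0.01151464,
        1.10930127, -0.08313701]), 'joint_vel': array([ 4.77183439e-04, -1.93737665e-03,  9.15490058e-04, -2.69248374e-03,
        6.10776427e-05, -1.49539673e-03,  1.11963148e-03]), 'joint_torque': array([ 3.79926962e-03, -5.97754240e+01,  1.61358476e+00, -2.81957710e+01,
        1.28147469e-02,  5.01600327e-03,  6.70773304e-06]), 'tool_pos': array([0.17654618, 0.65099111, 0.25240818]), 'tcp_rot': array([-5.62345185e-05,  1.32035070e-01,  9.91244695e-01, -8.32015575e-04]), 'ft_force': array([-0.26253216,  0.21039175,  0.07231025]), 'moment': array([0.00988942, 0.01907141, 0.01459929]), 'gripper_force': 0.0, 'grip_width': 0.9990737479096939}
```

View pics/scene0.png

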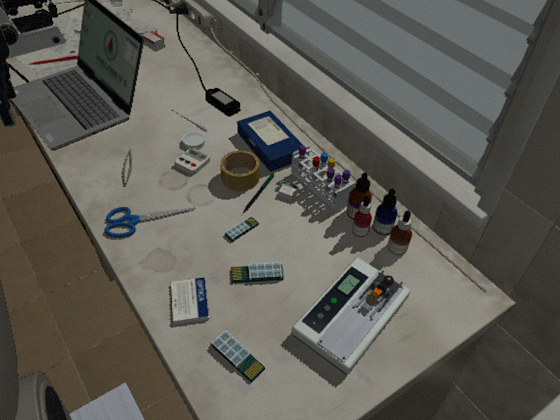

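View pics/side0.png

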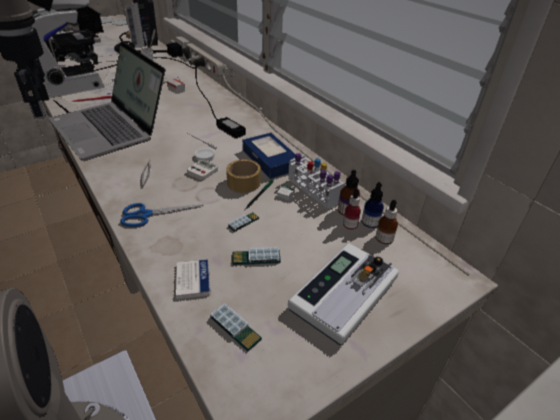

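The scene picture shows the reader near (352,315), with its contact head around (378,292). There are three chips, near (241,229), (257,272) and (237,355), and the one at (241,229) looks smallest. I'll measure all of these.

```bash
python3 - <<'E'
from h import *
c=dict(np.load('pics/scene0.npz'));P=cloud(c)
img=c['img']
print('bench z',[P[v,u].round(4).tolist() for u,v in((200,240),(300,230),(280,330))])
for (u,v) in((241,229),(257,272),(237,355)):
    w=np.zeros(P.shape[:2],bool);w[v-35:v+35,u-40:u+40]=1
    m=((P[...,2]>0.0035)&w).astype(np.uint8)
    n,l,s,_=cv2.connectedComponentsWithStats(m)
    k=l[v,u];q=P[l==k]
    top=q[q[:,2]>0.0085]
    for t in(q,top):
        (cx,cy),(a,b),an=cv2.minAreaRect((t[:,:2]*1000).astype(np.float32));print((u,v),k,len(t),'c',round(cx,1),round(cy,1),'size',round(a,1),round(b,1),'ang',round(an,1),'z',np.percentile(t[:,2],[5,50,95]).round(4))
# reader
w=np.zeros(P.shape[:2],bool);w[250:375,285:415]=1
m=((P[...,2]>0.015)&w).astype(np.uint8);n,l,s,_=cv2.connectedComponentsWithStats(m)
q=P[l==l[320,320]]
h,e=np.histogram(q[:,2],bins=np.arange(.014,.09,.002));print(list(zip(e.round(3),h)))
t=q[(q[:,2]>.03)]
print(cv2.minAreaRect((t[:,:2]*1000).astype(np.float32)))
crops=[cv2.resize(img[y:y+100,x:x+133],(532,400),interpolation=cv2.INTER_CUBIC) for x,y in((285,255),)]
crops.append(cv2.resize(img[205:255,205:275],(268,191),interpolation=cv2.INTER_CUBIC))
o=np.zeros((400,800,3),np.uint8);o[:,:532]=crops[0];o[:191,532:]=crops[1];cv2.imwrite('pics/crop0.png',o[:,:,::-1])
E
```

```text
bench z [[0.404, 0.3622, -0.0007], [0.5974, 0.269, -0.0011], [0.4234, 0.0933, -0.0013]]
(241, 229) 22 336 c 303.8 46.2 size 760.9 70.0 ang 57.5 z [0.004  0.0091 0.0128]
(241, 229) 22 194 c 299.8 38.4 size 744.9 50.9 ang 58.8 z [0.0088 0.0106 0.0134]
(257, 272) 17 850 c 304.3 -31.7 size 629.6 101.6 ang 59.2 z [0.0044 0.0126 0.0164]
(257, 272) 17 553 c 318.2 -38.8 size 627.0 98.8 ang 62.3 z [0.0094 0.014  0.0169]
(237, 355) 6 1158 c 258.1 -85.9 size 481.5 85.1 ang 68.1 z [0.0046 0.013  0.0166]
(237, 355) 6 755 c 255.4 -85.0 size 481.6 77.7 ang 67.9 z [0.0103 0.0143 0.0169]
[(np.float64(0.014), np.int64(27)), (np.float64(0.016), np.int64(51)), (np.float64(0.018), np.int64(48)), (np.float64(0.02), np.int64(59)), (np.float64(0.022), np.int64(64)), (np.float64(0.024), np.int64(52)), (np.float64(0.026), np.int64(79)), (np.float64(0.028), np.int64(135)), (np.float64(0.03), np.int64(637)), (np.float64(0.032), np.int64(1911)), (np.float64(0.034), np.int64(2203)), (np.float64(0.036), np.int64(997)), (np.float64(0.038), np.int64(302)), (np.float64(0.04), np.int64(108)), (np.float64(0.042), np.in
[... 164 characters left out ...]
52), np.int64(39)), (np.float64(0.054), np.int64(47)), (np.float64(0.056), np.int64(17)), (np.float64(0.058), np.int64(4)), (np.float64(0.06), np.int64(0)), (np.float64(0.062), np.int64(0)), (np.float64(0.064), np.int64(0)), (np.float64(0.066), np.int64(0)), (np.float64(0.068), np.int64(0)), (np.float64(0.07), np.int64(0)), (np.float64(0.072), np.int64(0)), (np.float64(0.074), np.int64(0)), (np.float64(0.076), np.int64(0)), (np.float64(0.078), np.int64(0)), (np.float64(0.08), np.int64(0)), (np.float64(0.082), np.int64(0)), (np.float64(0.084), np.int64(0)), (np.float64(0.086), np.int64(0))]
((367.39788818359375, -61.40507507324219), (645.0164794921875, 164.95782470703125), 29.838214874267578)
```

View pics/crop0.png

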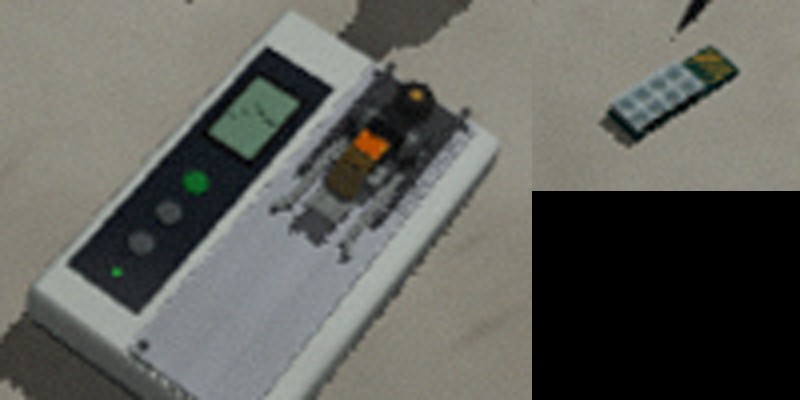

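The crop shows the reader with display and keys on its left and deck on its right, and the head with its flared mouth toward the robot (crop (280,210) and (345,250)). The small chip's gold end points up and to the right. The rectangle sizes are wrong because pixels with no depth reading got in, so I'll filter those out and refit.

```bash
python3 - <<'E'
from h import *
for nm,seeds,rd in(('scene0',((241,229),(257,272),(237,355)),(320,320)),('side0',((242,221),(257,257),(236,327)),(310,303))):
    c=dict(np.load(f'pics/{nm}.npz'));P=cloud(c);Z=P[...,2];ok=(c['range_z']>0)&(Z<.1)
    def fit(t):
        (cx,cy),(a,b),an=cv2.minAreaRect((t[:,:2]*1000).astype(np.float32))
        if a<b:a,b,an=b,a,an+90
        return [round(x,1) for x in(cx,cy,a,b,(an+90)%180-90)]
    for (u,v) in seeds:
        w=np.zeros(Z.shape,bool);w[v-30:v+30,u-38:u+38]=1
        m=(ok&(Z>0.0025)&w).astype(np.uint8)
        n,l,s,_=cv2.connectedComponentsWithStats(m,connectivity=4)
        k=1+np.argmax(s[1:,4]);q=P[l==k];print(nm,(u,v),len(q),fit(q),'top',fit(q[q[:,2]>.008]),'zmax',np.percentile(q[:,2],95).round(4))
        # colour fit: non-bench saturation
    w=np.zeros(Z.shape,bool);u,v=rd;w[v-75:v+60,u-40:u+100]=1
    m=(ok&(Z>.012)&w).astype(np.uint8);n,l,s,_=cv2.connectedComponentsWithStats(m,connectivity=4)
    q=P[l==1+np.argmax(s[1:,4])];r=fit(q);print('reader',r, 'top',fit(q[(q[:,2]>.03)]))
    a=np.deg2rad(r[4]);R=np.array([[np.cos(a),np.sin(a)],[-np.sin(a),np.cos(a)]])
    L=(q[:,:2]*1000-r[:2])@R.T
    # profiles: height map in reader frame, 5mm bins
    g={}
    for (x,y),z in zip(L,q[:,2]*1000): g.setdefault((int(np.floor(x/6)),int(np.floor(y/6))),[]).append(z)
    if nm=='scene0':
        print('     y:',[j*6+3 for j in range(10,-11,-1)])
        for i in range(17,-18,-1): print(i*6+3,[int(round(np.median(g[i,j]))) if (i,j) in g else 0 for j in range(10,-11,-1)])
E
```

```text
scene0 (241, 229) 354 [490.9, 340.9, 77.0, 34.9, 7.0] top [490.5, 337.9, 70.9, 27.9, 7.6] zmax 0.0126
scene0 (257, 272) 861 [456.9, 225.1, 102.3, 47.3, -29.0] top [454.7, 222.0, 99.3, 38.2, -29.9] zmax 0.0164
scene0 (237, 355) 1176 [329.8, 90.8, 103.6, 37.8, -76.4] top [329.7, 89.6, 101.7, 36.9, -77.6] zmax 0.0165
reader [547.6, 42.1, 212.8, 124.8, 15.9] top [547.4, 41.4, 211.0, 123.7, 16.0]
     y: [63, 57, 51, 45, 39, 33, 27, 21, 15, 9, 3, -3, -9, -15, -21, -27, -33, -39, -45, -51, -57]
105 [0, 31, 32, 0, 31, 0, 32, 32, 32, 30, 37, 34, 0, 0, 0, 28, 32, 41, 33, 32, 31]
99 [32, 33, 33, 32, 34, 34, 33, 33, 32, 34, 38, 40, 37, 46, 46, 37, 37, 38, 35, 33, 32]
93 [31, 33, 33, 32, 32, 34, 33, 34, 32, 34, 38, 38, 38, 49, 48, 40, 37, 38, 35, 33, 33]
87 [31, 33, 34, 34, 33, 34, 33, 32, 34, 34, 36, 38, 39, 49, 48, 47, 39, 39, 36, 33, 33]
81 [0, 33, 34, 33, 34, 33, 33, 33, 33, 34, 39, 38, 38, 44, 45, 41, 39, 40, 35, 33, 33]
75 [30, 32, 34, 36, 35, 34, 34, 34, 33, 36, 37, 47, 38, 39, 38, 39, 47, 38, 37, 34, 33]
69 [0, 34, 34, 35, 34, 34, 33, 34, 34, 34, 36, 48, 47, 42, 44, 46, 48, 41, 35, 33, 3
[... 2164 characters left out ...]
36, 35, 35, 36, 35, 35, 35, 35, 35, 33, 32]
-87 [0, 33, 34, 34, 32, 33, 33, 34, 33, 35, 36, 35, 35, 35, 35, 35, 36, 35, 35, 34, 33]
-93 [32, 34, 33, 34, 34, 33, 33, 33, 33, 35, 35, 36, 36, 35, 35, 36, 36, 35, 36, 33, 33]
-99 [29, 33, 33, 33, 32, 33, 34, 33, 32, 32, 34, 35, 35, 34, 35, 34, 33, 33, 33, 33, 33]
side0 (242, 221) 263 [493.0, 337.5, 77.4, 28.1, 7.3] top [481.1, 336.0, 47.9, 27.7, 4.8] zmax 0.0117
side0 (257, 257) 674 [456.1, 221.8, 102.9, 39.5, -29.2] top [457.0, 222.3, 98.4, 39.4, -30.4] zmax 0.0158
side0 (236, 327) 1044 [330.2, 90.3, 102.8, 36.4, -76.8] top [330.5, 90.1, 98.7, 36.4, -76.3] zmax 0.0158
reader [549.5, 41.9, 213.6, 124.0, 16.0] top [548.6, 41.5, 210.3, 123.4, 16.1]
```

Call:
move_arm(
  deltas=[
    [[-20.8, -12.4, 5, 0, 1], [-20.8, -12.4, 5, 0, 1], [-20.8, -12.4, 5, 0, 1], [-20.8, -12.4, 5, 0, 1], [-20.8, -12.4, 5, 0, 1], [-20.8, -12.4, 5, 0, 1], [-20.8, -12.4, 5, 0, 1], [-20.8, -12.4, 5, 0, 1], [-20.8, -12.4, 5, 0, 1], [-20.8, -12.4, 5, 0, 1], [-20.8, -12.4, 5, 0, 1], [-20.8, -12.4, 5, 0, 1], [-20.8, -12.4, 5, 0, 1], [-20.8, -12.4, 5, 0, 1], [-20.8, -12.4, 5, -0.1, 0.6], [-20.8, -12.4, 5, -0.1, 0.6], [-20.8, -12.4, 5, -0.1, 0.6], [-20.8, -12.4, 5, -0.1, 0.6], [0, 0, 0, 0, 0.6], [0, 0, 0, 0, 0.6]],
  ],
)

```text
t: 2.6
tool_pos: [0.4882, 0.3495, 0.1633]
tcp_rot: [-0.0, -0.067, 0.998, 0.0]
ft_force: [-0.6, 0.4, 0.2]
grip_width: 0.602
gripper_force: 0.0
```

```bash
cat >> h.py <<'E'
from scipy.spatial.transform import Rotation as Ro
def pose():
    s=status.read_state();w,x,y,z=s['tcp_rot'];R=Ro.from_quat([x,y,z,w]).as_matrix()
    return np.array(s['tool_pos']),R,s
def todelta(xyz,yaw):
    "tool-frame mm shift to world target; twist to bring tool y to heading yaw+90deg (deg)"
    p,R,s=pose();h=np.degrees(np.arctan2(R[1,1],R[0,1]));t=-((yaw+90-h+90)%180-90)
    return (R.T@(np.array(xyz)-p)*1000).round(1),np.radians(t).round(4),h.round(2),p.round(4),R[:,2].round(4),s['ft_force'].round(2),s['grip_width'].round(3)
E
python3 - <<'E'
from h import *
c=snap('wrist','w1');print(todelta([.480,.3365,.16],7))
P=cloud(c);Z=P[...,2];ok=c['range_z']>0
m=(ok&(Z>.003)&(Z<.03)).astype(np.uint8);n,l,s,_=cv2.connectedComponentsWithStats(m,connectivity=4)
for k in range(1,n):
    if s[k,4]>300:
        q=P[l==k];print(s[k],cv2.minAreaRect((q[:,:2]*1000).astype(np.float32)),np.percentile(q[:,2],[5,50,95]))
E
```

```text
Traceback (most recent call last):
  File "h.py", line 16, in todelta
    return (R.T@(np.array(xyz)-p)*1000).round(1),np.radians(t).round(4),h.round(2),p.round(4),R[:,2].round(4),s['ft_force'].round(2),s['grip_width'].round(3)
                                                                                                                                     ^^^^^^^^^^^^^^^^^^^^^
AttributeError: 'float' object has no attribute 'round'
```

View pics/w1.png

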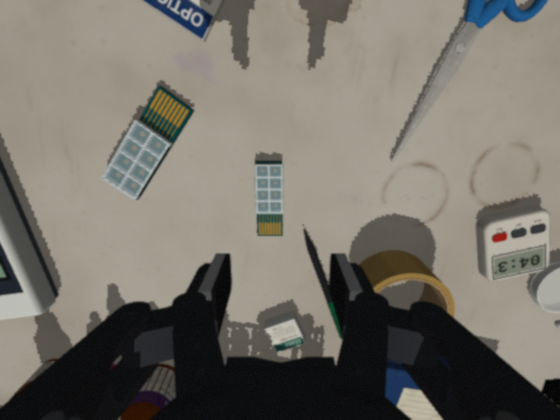

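The wrist picture shows the small chip at (269,197), gold end down in the image, which is away from the robot. The marker tip is at (305,228), clear of where the fingers will go. I'll fit the chip accurately in this view.

```bash
sed -i "s/s\['grip_width'\].round(3)/s['grip_width']/" h.py
python3 - <<'E'
from h import *
c=dict(np.load('pics/w1.npz'));P=cloud(c);Z=P[...,2];ok=c['range_z']>0
sub=(slice(140,250),slice(235,300))
q=P[sub][ok[sub]];print('bench',np.median(q[:,2]))
zb=np.median(q[:,2])
def f(t,s=''):
    (cx,cy),(a,b),an=cv2.minAreaRect((t[:,:2]*1000).astype(np.float32))
    if a<b:a,b,an=b,a,an+90
    print(s,len(t),[round(x,1) for x in(cx,cy,a,b,(an+90)%180-90)])
f(q[q[:,2]>zb+.003],'all');f(q[(q[:,2]>zb+.008)],'block')
# colour: chip vs bench by background Lab distance
lab=cv2.cvtColor(c['img'],cv2.COLOR_RGB2LAB).astype(int)[sub]
d=np.abs(lab-np.median(lab[:10].reshape(-1,3),0)).sum(-1)
m=(d>28).astype(np.uint8);n,l,s,_=cv2.connectedComponentsWithStats(m);k=1+np.argmax(s[1:,4]);print(s[k])
v,u=np.nonzero(l==k);r=cv2.minAreaRect(np.stack([u+235,v+140],1).astype(np.float32));print(r)
K=c['camera_matrix']
for h in(0.,.005,.011):
    o=[]
    for p in cv2.boxPoints(r):
        d=c['T'][:3,:3]@np.array([(p[0]-K[0,2])/K[0,0],(p[1]-K[1,2])/K[1,1],1]);t=c['T'][:3,3];o.append((t+d*(h-t[2])/d[2])[:2]*1000)
    print(h,np.round(o,1).tolist())
print(todelta([.480,.3365,.16],7))
E
```

```text
bench 0.00031560090245261185
all 2025 [492.5, 338.9, 75.0, 26.1, 7.9]
block 1391 [480.9, 337.3, 47.8, 26.0, 7.8]
[ 21  74  27  22 585]
((269.0, 224.5), (21.0, 26.0), 90.0)
0.0 [[510.6, 328.3], [507.1, 354.1], [529.6, 357.2], [533.1, 330.8]]
0.005 [[508.8, 328.5], [505.4, 353.8], [527.5, 356.8], [531.0, 330.9]]
0.011 [[506.7, 328.7], [503.4, 353.5], [525.0, 356.5], [528.4, 331.1]]
(array([  9.6, -12.2,   3.4]), np.float64(0.013), np.float64(97.74), array([0.4879, 0.3499, 0.1634]), array([-5.e-04,  5.e-04, -1.e+00]), array([-0.24, -0.8 , -0.57]), 0.6009030174795806)
```

The fit gives the chip centre at (492.5, 338.9) mm and yaw 7.8°, with size 75.0 x 26.1 mm, which matches the listed 75.5 x 25.5. Descending.

Call:
move_arm(
  deltas=[
    [[4.3, -5.8, 15, 0, 0.5], [4.3, -5.7, 15, 0, 0.5], [0, 0, 20, 0, 0.5], [0, 0, 20, 0, 0.5], [0, 0, 20, 0, 0.5], [0, 0, 20, 0, 0.5], [0, 0, 15, 0, 0.5], [0, 0, 8, 0, 0.5], [0, 0, 4, 0, 0.5], [0, 0, 0, 0, 0.5], [0, 0, 0, 0, 0.5]],
  ],
)

```text
t: 4.03
tool_pos: [0.4822, 0.337, 0.0269]
tcp_rot: [0.0, -0.068, 0.998, 0.0]
ft_force: [0.3, -0.4, -0.1]
grip_width: 0.503
gripper_force: 0.0
```

```bash
python3 - <<'E'
from h import *
c=snap('wrist','w2');print(todelta([.4809,.3373,.025],7.8))
E
```

```text
(array([1.2, 0.5, 1.9]), np.float64(-0.001), np.float64(97.75), array([0.4821, 0.337 , 0.0269]), array([ 8.e-04,  7.e-04, -1.e+00]), array([-0.36,  0.31, -0.16]), 0.4957700383263448)
```

View pics/w2.png

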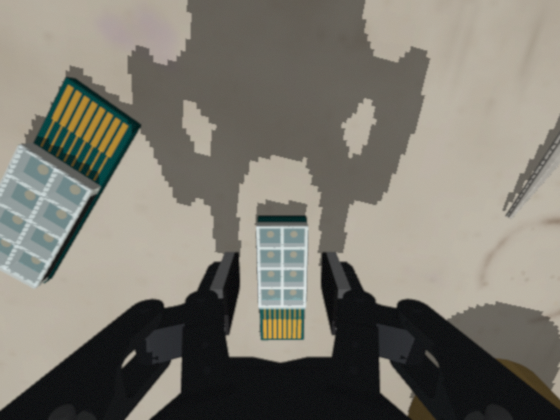

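The picture shows the fingers at (228,290) and (335,290), on either side of the well block (257–307 wide), centred and aligned. I'll close on it.

Call:
move_arm(
  deltas=[
    [[1.2, 0.4, 2, 0, 0.5], [0, 0, 0, 0, 0.3], [0, 0, 0, 0, 0.15], [0, 0, 0, 0, 0.15], [0, 0, 0, 0, 0.15], [0, 0, 0, 0, 0.15]],
  ],
)

```text
t: 4.82
tool_pos: [0.4806, 0.3371, 0.0246]
tcp_rot: [0.0, -0.068, 0.998, 0.0]
ft_force: [-2.2, -0.3, 5.8]
grip_width: 0.275
gripper_force: 59.4
```

Call:
move_arm(
  deltas=[
    [[0, 0, -3, 0, 0.15], [0, 0, -8, 0, 0.15], [0, 0, -15, 0, 0.15], [0, 0, -20, 0, 0.15], [0, 0, -20, 0, 0.15], [0, 0, -15, 0, 0.15], [0, 0, -10, 0, 0.15], [0, 0, -5, 0, 0.15], [0, 0, 0, 0, 0.15], [0, 0, 0, 0, 0.15]],
  ],
)

```text
t: 6.08
tool_pos: [0.4802, 0.3367, 0.1197]
tcp_rot: [-0.0, -0.068, 0.998, -0.0]
ft_force: [-0.1, -0.1, -0.2]
grip_width: 0.273
gripper_force: 58.9
```

```bash
python3 - <<'E'
from h import *
c=snap('wrist','w3');p,R,s=pose();print(p.round(4),s['ft_force'].round(2),s['grip_width'],s['gripper_force'])
# chip in hand: cloud near TCP in tool frame
P=cloud(c);L=(P-p)@R*1000;ok=c['range_z']>0
m=ok&(abs(L[...,1])<12)&(L[...,0]>-45)&(L[...,0]<60)&(L[...,2]>0)&(L[...,2]<35)
q=L[m];print(len(q))
for x in range(-45,40,5):
    t=q[(q[:,0]>=x)&(q[:,0]<x+5)]
    if len(t)>5: print(x,len(t),np.percentile(t[:,2],[10,50,90]).round(1),t[:,1].min().round(1),t[:,1].max().round(1))
# reader
m=ok&(P[...,2]>.02)&(P[...,2]<.07);print('reader pts',m.sum())
E
```

```text
[0.4802 0.3367 0.1196] [-0.68  0.16 -0.3 ] 0.2755717050228486 58.86912077665329
5589
-45 307 [18.8 19.6 20.2] -12.0 12.0
-40 319 [18.8 19.4 20.2] -11.9 11.8
-35 327 [18.8 19.5 20.2] -11.8 11.7
-30 54 [18.5 19.3 20. ] -11.6 11.0
-25 331 [12.9 13.6 14.3] -11.7 11.6
-20 382 [13.  13.6 14.2] -12.0 12.0
-15 383 [12.9 13.5 14.3] -12.0 11.9
-10 413 [12.8 13.6 14.2] -11.9 11.6
-5 421 [12.7 13.5 14.3] -11.8 11.6
0 439 [12.7 13.5 14.3] -11.7 11.6
5 456 [12.6 13.5 14.3] -12.0 11.6
10 468 [12.8 13.6 14.3] -12.0 12.0
15 458 [12.9 13.6 14.4] -11.8 11.8
20 712 [13.2 15.9 20.1] -11.9 12.0
25 119 [19.2 21.2 23.1] -11.8 11.9
reader pts 4079
```

View pics/w3.png

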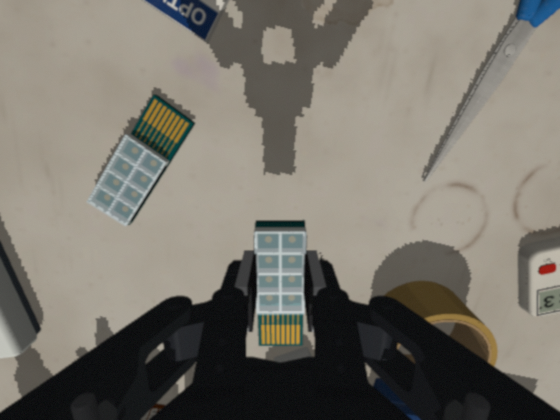

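The chip is held level: its underside is 24.5 mm ahead of the TCP, its ledge is flat, and its origin is about 13 mm ahead of the TCP along its length. Next I'll carry it high over the reader to look at the head from above.

Call:
move_arm(
  deltas=[
    [[0, 0, -22, 0, 0.15], [0, 0, -24, 0, 0.15], [0, 0, -24, 0, 0.15], [0, -10, -20, 0, 0.15], [-10.6, -22, 0, 0, 0.15], [-10.6, -24, 0, 0, 0.15], [-10.6, -24, 0, 0, 0.15], [-10.6, -24, 0, 0, 0.15], [-10.6, -24, 0, 0, 0.15], [-10.6, -24, 0, 0, 0.15], [-10.6, -24, 0, 0, 0.15], [-10.6, -24, 0, 0, 0.15], [-10.6, -24, 0, 0, 0.15], [-10.6, -24, 0, 0, 0.15], [-10.6, -24, 0, 0, 0.15], [-10.6, -24, 0, 0, 0.15], [-10.6, -14, 0, -0.0715, 0.15], [-10.6, -10, 0, -0.0715, 0.15], [0, 0, 0, 0, 0.15], [0, 0, 0, 0, 0.15]],
  ],
)

```text
t: 8.62
tool_pos: [0.6706, 0.0409, 0.21]
tcp_rot: [-0.001, -0.138, 0.99, 0.0]
ft_force: [0.5, -0.2, -0.6]
grip_width: 0.277
gripper_force: 58.9
```

```bash
python3 - <<'E'
from h import *
c=snap('wrist','w4');print(todelta([.67,.04,.21],16))
E
```

```text
(array([ 0.9, -1. ,  0.1]), np.float64(-0.0016), np.float64(105.91), array([0.6706, 0.0412, 0.2101]), array([-1.e-03,  2.e-04, -1.e+00]), array([ 0.36,  0.45, -0.35]), 0.2700167785582617)
```

View pics/w4.png

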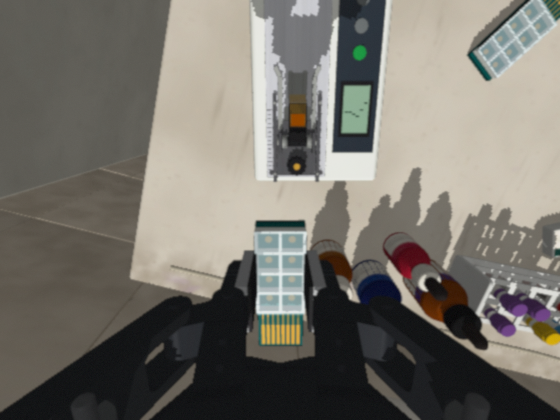

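The picture shows the reader from above, with the head at about (298,125), the thumbscrew at (297,163), the rails at about x = 280 and 317, and the reader's rear edge at row 180. I'll fit the axis, centreline and stop from the depth and the pixels.

```bash
python3 - <<'E'
from h import *
c=dict(np.load('pics/w4.npz'));P=cloud(c)*1000;Z=P[...,2];ok=c['range_z']>0
a=np.deg2rad(16);R=np.array([[np.cos(a),np.sin(a)],[-np.sin(a),np.cos(a)]])
L=(P[...,:2]-[548.5,41.7])@R.T
m=ok&(Z>15)&(Z<80)&(abs(L[...,0])<125)&(abs(L[...,1])<75)
x,y,z=L[m][:,0],L[m][:,1],Z[m]
print('edges',np.percentile(x,[.2,99.8]),np.percentile(y,[.2,99.8]))
# side edges yaw: fit y of left/right edges per x slice
for lo in range(-20,105,20):
    s=(x>lo)&(x<lo+20);print(lo,np.percentile(y[s],[.5,99.5]).round(1),end=' ')
s=(x<0)&(abs(y+20)<10);print('\ndeck z',np.median(z[s]),s.sum(),'bench',np.median(Z[ok&(abs(Z)<8)]))
print('y cols',list(range(-50,10,2)))
for i in range(104,-24,-3):
    r=[]
    for j in range(-50,10,2):
        s=(abs(x-i)<1.5)&(abs(y-j-1)<1);r.append(int(round(np.median(z[s]))) if s.sum() else 0)
    print(i,r)
crop=cv2.resize(c['img'][50:190,240:390],(600,560),interpolation=cv2.INTER_CUBIC)
cv2.imwrite('pics/crop4.png',crop[:,:,::-1])
E
```

```text
edges [-51.33070245 105.43762914] [-61.02047263  61.55164912]
-20 [-60.4  60.8] 0 [-60.8  60.9] 20 [-60.4  60.7] 40 [-60.4  60.8] 60 [-60.7  61. ] 80 [-60.4  60.8] 100 [-59.7  60.2] 
deck z 35.94252817933924 1535 bench -0.012317788605692437
y cols [-50, -48, -46, -44, -42, -40, -38, -36, -34, -32, -30, -28, -26, -24, -22, -20, -18, -16, -14, -12, -10, -8, -6, -4, -2, 0, 2, 4, 6, 8]
104 [33, 32, 33, 32, 40, 36, 32, 33, 33, 33, 33, 33, 34, 33, 32, 33, 33, 32, 33, 33, 33, 33, 32, 32, 34, 39, 39, 33, 33, 32]
101 [34, 35, 37, 35, 39, 40, 34, 34, 34, 35, 35, 35, 35, 35, 35, 34, 36, 35, 35, 35, 35, 36, 34, 35, 34, 40, 40, 35, 34, 35]
98 [34, 36, 37, 37, 40, 38, 38, 38, 38, 37, 37, 38, 39, 36, 36, 48, 35, 35, 36, 37, 37, 39, 38, 37, 38, 40, 39, 37, 36, 35]
95 [35, 37, 37, 36, 40, 38, 39, 39, 40, 39, 39, 39, 39, 48, 49, 48, 49, 49, 39, 39, 39, 39, 39, 39, 39, 40, 39, 37, 36, 36]
92 [35, 36, 36, 36, 40, 38, 39, 39, 39, 39, 39, 45, 49, 49, 49, 49, 50, 49, 48, 48, 39, 39, 39, 40, 39, 40, 39, 36, 36, 36]
89 [35, 36, 36, 36, 40, 38, 40, 39, 39, 39, 40, 49, 49, 49, 50, 49, 49, 48, 49, 48, 39, 40, 3
[... 3920 characters left out ...]
36, 36, 36, 36, 36, 36, 37, 35, 36, 36, 36, 36, 36, 36, 36, 36, 36, 36, 36]
-10 [34, 36, 36, 36, 36, 36, 36, 36, 36, 35, 36, 36, 36, 36, 36, 36, 36, 36, 36, 36, 37, 36, 36, 36, 36, 36, 36, 36, 36, 36]
-13 [35, 36, 36, 36, 36, 36, 36, 36, 36, 36, 35, 35, 36, 36, 36, 36, 36, 36, 36, 36, 36, 35, 36, 36, 36, 36, 36, 36, 36, 36]
-16 [35, 36, 36, 36, 36, 36, 36, 36, 36, 36, 36, 35, 36, 36, 36, 35, 36, 36, 36, 35, 36, 36, 36, 36, 36, 36, 36, 36, 36, 36]
-19 [34, 36, 36, 36, 36, 35, 36, 36, 36, 36, 36, 36, 36, 36, 36, 36, 36, 36, 37, 36, 36, 36, 36, 36, 36, 36, 36, 36, 36, 36]
-22 [34, 36, 35, 37, 36, 36, 36, 36, 35, 36, 36, 36, 36, 35, 36, 36, 36, 37, 36, 36, 36, 36, 36, 36, 36, 36, 37, 36, 36, 35]
```

View pics/crop4.png

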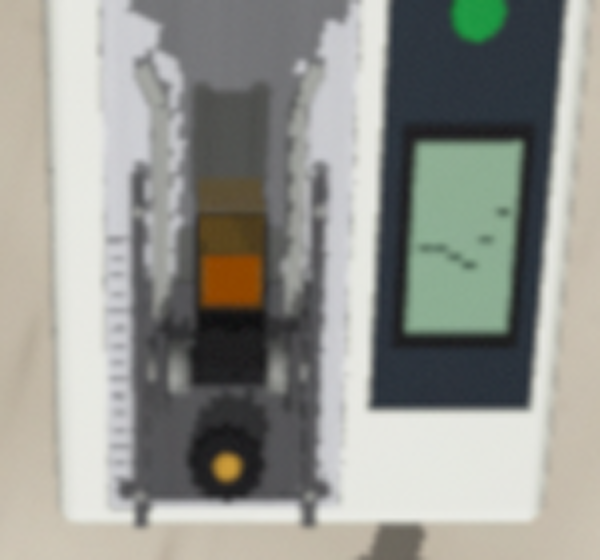

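Deck z is 35.9, the yaw fits at 16.0°, and the stop face is near x = 33.5 in my reader frame. Next I'll refine the centreline.

```bash
python3 - <<'E'
from h import *
c=dict(np.load('pics/w4.npz'));P=cloud(c)*1000;Z=P[...,2];ok=c['range_z']>0
a=np.deg2rad(16);R=np.array([[np.cos(a),np.sin(a)],[-np.sin(a),np.cos(a)]])
L=(P[...,:2]-[548.5,41.7])@R.T
for x0,x1 in((8,16),(16,24),(24,32)):
    s=ok&(L[...,0]>x0)&(L[...,0]<x1)&(Z>38)&(Z<41.5);y=L[s][:,1]
    r=y[(y<-32)&(y>-38)];l=y[(y>-8)&(y<0)]
    s2=ok&(L[...,0]>x0)&(L[...,0]<x1)&(Z>39.5);ya=L[s2][:,1];ya=ya[(ya>-31)&(ya<-8)]
    print(x0,'rails',[t.round(1) for t in(*np.percentile(r,[3,50,97]),*np.percentile(l,[3,50,97]))],'mid',((np.median(r)+np.median(l))/2).round(2),'arm',np.percentile(ya,[1,99]).round(1),'mid',np.percentile(ya,[1,99]).mean().round(2))
s=ok&(L[...,0]>60)&(L[...,0]<75)&(Z>43)&(Z<60);y=L[s][:,1];print('hinge',np.percentile(y,[1,99]))
s=ok&(Z>44)&(((L[...,1]>-31)&(L[...,1]<-29))|((L[...,1]>-10)&(L[...,1]<-8)))&(L[...,0]<44);print('stop',np.percentile(L[s][:,0],[1,3,10]))
yc=-19.6
def world(x,y):return R.T@np.array([x,y])+[548.5,41.7]
print('pre (tcp x=-60)',world(-60,yc),'axis pt0',world(0,yc));print(todelta([*world(-75,yc)/1000,.09],16))
E
```

```text
8 rails [np.float64(-36.0), np.float64(-35.0), np.float64(-33.2), np.float64(-5.4), np.float64(-3.7), np.float64(-1.8)] mid -19.35 arm [-27.1 -11. ] mid -19.08
16 rails [np.float64(-36.0), np.float64(-35.0), np.float64(-33.2), np.float64(-5.3), np.float64(-4.2), np.float64(-2.4)] mid -19.6 arm [-27.  -11.3] mid -19.16
24 rails [np.float64(-36.0), np.float64(-34.6), np.float64(-33.2), np.float64(-5.8), np.float64(-3.3), np.float64(-0.2)] mid -18.96 arm [-27.4 -11.5] mid -19.44
hinge [-36.8554648   -1.76259019]
stop [34.90019117 34.92255864 35.58134342]
pre (tcp x=-60) [496.22679042   6.32102941] axis pt0 [553.90249217  22.85927076]
(array([192.1,  14.2, 120.2]), np.float64(-0.0016), np.float64(105.91), array([0.6706, 0.0412, 0.2101]), array([-1.e-03,  2.e-04, -1.e+00]), array([ 0.36,  0.45, -0.35]), 0.2700167785582617)
```

```bash
python3 - <<'E'
from h import *
p,R,s=pose()
c=dict(np.load('pics/w4.npz'));P=cloud(c);L=(P-p)@R*1000;ok=c['range_z']>0
for nm,z0,z1,x0,x1 in(('ledge',17.5,21.5,-50,-28),('block',11.5,15.5,14,26),('back',11.5,15.5,-20,26)):
    m=ok&(L[...,2]>z0)&(L[...,2]<z1)&(L[...,0]>x0)&(L[...,0]<x1)&(abs(L[...,1])<16)
    q=L[m];print(nm,m.sum(),np.percentile(q[:,1],[.5,99.5]).round(2),np.percentile(q[:,0],[.5,99.5]).round(2))
E
```

```text
ledge 1362 [-13.01  12.02] [-49.86 -29.09]
block 950 [-13.13  11.87] [14.03 23.52]
back 3809 [-13.6   13.02] [-19.66  23.27]
```

Call:
move_arm(
  deltas=[
    [[12.3, 2, 0, -0.0016, 0.15], [25, 2, 0, 0, 0.15], [25, 2, 0, 0, 0.15], [25, 2, 0, 0, 0.15], [25, 2, 0, 0, 0.15], [25, 2, 10, 0, 0.15], [25, 2, 15, 0, 0.15], [15, 1.1, 20, 0, 0.15], [10, 0, 20, 0, 0.15], [0, 0, 20, 0, 0.15], [0, 0, 20, 0, 0.15], [0, 0, 15, 0, 0.15], [0, 0, 10, 0, 0.15], [0, 0, 5, 0, 0.15], [0, 0, 0, 0, 0.15], [0, 0, 0, 0, 0.15]],
  ],
)

```text
t: 10.68
tool_pos: [0.4875, 0.0036, 0.0757]
tcp_rot: [0.0, -0.139, 0.99, 0.0]
ft_force: [-0.5, -0.9, -0.9]
grip_width: 0.278
gripper_force: 58.9
```

```bash
python3 - <<'E'
from h import *
print(todelta([.4864,.0044,.0605],16))
E
```

```text
(array([ 0.8,  1.1, 15.2]), np.float64(0.0005), np.float64(106.03), array([0.4875, 0.0036, 0.0757]), array([ 9.e-04,  1.e-04, -1.e+00]), array([-0.48, -0.89, -0.94]), 0.2776865140722211)
```

Call:
move_arm(
  deltas=[
    [[0.8, 1.1, 5, 0, 0.15], [0, 0, 4, 0, 0.15], [0, 0, 3, 0, 0.15], [0, 0, 1.5, 0, 0.15], [0, 0, 0, 0, 0.15], [0, 0, 0, 0, 0.15]],
  ],
)

```text
t: 11.42
tool_pos: [0.4861, 0.0044, 0.0618]
tcp_rot: [0.0, -0.139, 0.99, 0.0]
ft_force: [0.8, -0.9, 0.5]
grip_width: 0.276
gripper_force: 58.9
```

Call:
move_arm(
  deltas=[
    [[0, 0, 0.5, 0, 0.15], [0, 0, 0.5, 0, 0.15], [0, 0, 0, 0, 0.15]],
  ],
)

```text
t: 11.8
tool_pos: [0.486, 0.0044, 0.0608]
tcp_rot: [-0.0, -0.139, 0.99, 0.0]
ft_force: [-0.4, -0.1, -0.6]
grip_width: 0.275
gripper_force: 58.9
```

Call:
move_arm(
  deltas=[
    [[0, 0, 0.3, 0, 0.15], [0, 0, 0, 0, 0.15]],
  ],
)

```text
t: 12.05
tool_pos: [0.486, 0.0044, 0.0606]
tcp_rot: [0.0, -0.139, 0.99, 0.0]
ft_force: [-0.9, -1.0, 1.6]
grip_width: 0.275
gripper_force: 59.1
```

Call:
move_arm(
  deltas=[
    [[0, 0, 0.3, 0, 0.15], [0, 0, 0, 0, 0.15]],
  ],
)

```text
t: 12.3
tool_pos: [0.4861, 0.0044, 0.0605]
tcp_rot: [0.0, -0.139, 0.99, 0.0]
ft_force: [-1.3, -1.1, 6.4]
grip_width: 0.275
gripper_force: 59.6
```

Contact is at TCP z 0.0605, as predicted. I'll ease off the press and begin the push.

Call:
move_arm(
  deltas=[
    [[0, 0, -0.2, 0, 0.15], [-2, 0, 0, 0, 0.15], [-3, 0, 0, 0, 0.15], [-4, 0, 0, 0, 0.15], [-4, 0, 0, 0, 0.15], [-3, 0, 0, 0, 0.15], [-2, 0, 0, 0, 0.15], [0, 0, 0, 0, 0.15]],
  ],
)

```text
t: 13.3
tool_pos: [0.5038, 0.0094, 0.0605]
tcp_rot: [0.0, -0.139, 0.99, -0.0]
ft_force: [-0.8, -1.0, 4.2]
grip_width: 0.275
gripper_force: 59.5
```

```bash
cat >> h.py <<'E'
def rd():
    p,R,s=pose();a=np.deg2rad(16);ex=np.array([np.cos(a),np.sin(a)]);ey=np.array([-ex[1],ex[0]])
    d=p[:2]*1000-[548.5,41.7];f=s['ft_force']
    print('t',s['t'],'x',(d@ex).round(2),'y',(d@ey).round(2),'z',(p[2]*1000).round(2),'F along',(f[:2]@ex).round(1),'lat',(f[:2]@ey).round(1),'z',f[2].round(1),'M',s['moment'].round(2),'tilt',R[:2,2].round(4))
E
python3 -c "
from h import *
rd()"
```

```text
t 13.3 x -51.91 y -18.69 z 60.54 F along -1.1 lat -0.8 z 4.2 M [-0.04  0.16  0.03] tilt [0.0006 0.0001]
```

Call:
move_arm(
  deltas=[
    [[-2, 0, -0.1, 0, 0.15], [-2, 0, 0, 0, 0.15], [-2, 0, 0, 0, 0.15], [-2, 0, 0, 0, 0.15], [-2, 0, 0, 0, 0.15], [-2, 0, 0, 0, 0.15], [0, 0, 0, 0, 0.15]],
  ],
)

```text
t: 14.18
tool_pos: [0.5151, 0.0127, 0.0606]
tcp_rot: [0.0, -0.139, 0.99, 0.0]
ft_force: [0.2, 0.1, 3.8]
grip_width: 0.273
gripper_force: 59.4
```

```bash
python3 -c "
from h import *
rd()"
```

```text
t 14.175 x -40.05 y -18.65 z 60.55 F along 0.3 lat 0.1 z 3.8 M [-0.1   0.13  0.03] tilt [0.0005 0.0001]
```

Call:
move_arm(
  deltas=[
    [[-1.5, 0, 0, 0, 0.15], [-1.5, 0, 0, 0, 0.15], [-1.5, 0, 0, 0, 0.15], [-1.5, 0, 0, 0, 0.15], [0, 0, 0, 0, 0.15]],
  ],
)

```text
t: 14.8
tool_pos: [0.5197, 0.014, 0.0605]
tcp_rot: [-0.001, -0.139, 0.99, -0.0]
ft_force: [-4.3, -1.1, 9.9]
grip_width: 0.274
gripper_force: 60.0
```

```bash
python3 -c "
from h import *
rd()"
```

```text
t 14.8 x -35.34 y -18.71 z 60.55 F along -4.5 lat 0.2 z 9.9 M [-0.24  0.86  0.01] tilt [-0.0019 -0.0004]
```

The lip is lifting: 4.5 N along the push, no lateral force. I'll take off a little downward press and continue.

Call:
move_arm(
  deltas=[
    [[-1, 0, -0.2, 0, 0.15], [-1.5, 0, 0, 0, 0.15], [-1.5, 0, 0, 0, 0.15], [0, 0, 0, 0, 0.15]],
  ],
)

```text
t: 15.3
tool_pos: [0.5233, 0.015, 0.0605]
tcp_rot: [-0.001, -0.139, 0.99, -0.0]
ft_force: [-3.7, -1.8, 7.0]
grip_width: 0.272
gripper_force: 59.8
```

```bash
python3 -c "
from h import *
rd()"
```

```text
t 15.3 x -31.54 y -18.72 z 60.55 F along -4.1 lat -0.7 z 7.0 M [-0.27  0.78  0.04] tilt [-0.0023 -0.0005]
```

Call:
move_arm(
  deltas=[
    [[-1.5, 0, -0.1, 0, 0.15], [-1.5, 0, 0, 0, 0.15], [-1.5, 0, 0, 0, 0.15], [0, 0, 0, 0, 0.15]],
  ],
)

```text
t: 15.8
tool_pos: [0.5273, 0.0161, 0.0606]
tcp_rot: [-0.001, -0.139, 0.99, -0.0]
ft_force: [-4.5, -0.8, 8.2]
grip_width: 0.275
gripper_force: 59.8
```

```bash
python3 -c "
from h import *
rd()"
```

```text
t 15.8 x -27.38 y -18.74 z 60.55 F along -4.6 lat 0.5 z 8.2 M [-0.33  0.91  0.01] tilt [-0.0029 -0.0006]
```

Call:
move_arm(
  deltas=[
    [[-1.5, 0, 0, 0, 0.15], [-1.5, 0, 0, 0, 0.15], [-1, 0, 0, 0, 0.15], [0, 0, 0, 0, 0.15]],
  ],
)

```text
t: 16.3
tool_pos: [0.5318, 0.0175, 0.0606]
tcp_rot: [-0.001, -0.139, 0.99, -0.0]
ft_force: [-3.0, -0.8, 4.4]
grip_width: 0.276
gripper_force: 59.5
```

```bash
python3 -c "
from h import *
rd()"
```

```text
t 16.3 x -22.71 y -18.71 z 60.57 F along -3.1 lat 0.1 z 4.4 M [-0.21  0.57  0.01] tilt [-0.0016 -0.0004]
```

The nose is past the toe and the push force has dropped to the sliding value. I'll approach the stop in small steps.

Call:
move_arm(
  deltas=[
    [[-1, 0, 0, 0, 0.15], [-1, 0, 0, 0, 0.15], [-1, 0, 0, 0, 0.15], [-0.5, 0, 0, 0, 0.15], [0, 0, 0, 0, 0.15]],
  ],
)

```text
t: 16.92
tool_pos: [0.5352, 0.0185, 0.0606]
tcp_rot: [-0.001, -0.139, 0.99, -0.0]
ft_force: [-3.0, -1.1, 5.7]
grip_width: 0.273
gripper_force: 59.5
```

```bash
python3 -c "
from h import *
rd()"
```

```text
t 16.925 x -19.15 y -18.62 z 60.57 F along -3.2 lat -0.2 z 5.7 M [-0.23  0.66  0.01] tilt [-0.0016 -0.0003]
```

Call:
move_arm(
  deltas=[
    [[-0.6, 0, 0, 0, 0.15], [-0.6, 0, 0, 0, 0.15], [0, 0, 0, 0, 0.15]],
  ],
)

```text
t: 17.3
tool_pos: [0.5365, 0.0189, 0.0606]
tcp_rot: [-0.001, -0.139, 0.99, -0.0]
ft_force: [-2.1, -0.9, 4.1]
grip_width: 0.273
gripper_force: 59.5
```

```bash
python3 -c "
from h import *
rd()"
```

```text
t 17.3 x -17.86 y -18.64 z 60.57 F along -2.2 lat -0.3 z 4.1 M [-0.22  0.7  -0.01] tilt [-0.0014 -0.0003]
```

Call:
move_arm(
  deltas=[
    [[-0.6, 0, 0, 0, 0.15], [-0.6, 0, 0, 0, 0.15], [0, 0, 0, 0, 0.15]],
  ],
)

```text
t: 17.68
tool_pos: [0.5378, 0.0193, 0.0606]
tcp_rot: [-0.001, -0.139, 0.99, -0.0]
ft_force: [-2.9, -1.0, 3.9]
grip_width: 0.276
gripper_force: 59.4
```

```bash
python3 -c "
from h import *
rd()"
```

```text
t 17.675 x -16.46 y -18.59 z 60.55 F along -3.1 lat -0.1 z 3.9 M [-0.3   0.67  0.05] tilt [-0.0011 -0.0002]
```

Call:
move_arm(
  deltas=[
    [[-0.5, 0, 0, 0, 0.15], [-0.5, 0, 0, 0, 0.15], [0, 0, 0, 0, 0.15]],
  ],
)

```text
t: 18.05
tool_pos: [0.5383, 0.0194, 0.0606]
tcp_rot: [-0.001, -0.139, 0.99, -0.0]
ft_force: [-5.6, -0.8, 6.1]
grip_width: 0.277
gripper_force: 59.6
```

```bash
python3 -c "
from h import *
rd()"
```

```text
t 18.05 x -15.92 y -18.61 z 60.56 F along -5.6 lat 0.8 z 6.1 M [-0.34  1.16 -0.06] tilt [-0.002  -0.0004]
```

Call:
move_arm(
  deltas=[
    [[-0.5, 0, 0, 0, 0.15], [0, 0, 0, 0, 0.15]],
  ],
)

```text
t: 18.3
tool_pos: [0.5384, 0.0194, 0.0606]
tcp_rot: [-0.001, -0.139, 0.99, -0.0]
ft_force: [-7.1, -2.0, 7.9]
grip_width: 0.275
gripper_force: 59.8
```

```bash
python3 -c "
from h import *
rd()"
```

```text
t 18.3 x -15.89 y -18.62 z 60.56 F along -7.4 lat 0.1 z 7.9 M [-0.48  1.43 -0.03] tilt [-0.0029 -0.0005]
```

Call:
move_arm(
  deltas=[
    [[-0.5, 0, 0, 0, 0.15], [0, 0, 0, 0, 0.15]],
  ],
)

```text
t: 18.55
tool_pos: [0.5384, 0.0195, 0.0605]
tcp_rot: [-0.002, -0.139, 0.99, -0.0]
ft_force: [-9.1, -1.2, 9.6]
grip_width: 0.282
gripper_force: 60.0
```

```bash
python3 -c "
from h import *
rd()"
```

```text
t 18.55 x -15.84 y -18.58 z 60.55 F along -9.1 lat 1.4 z 9.6 M [-0.46  1.72  0.05] tilt [-0.0038 -0.0006]
```

The chip is home: travel has stalled at x = -15.9 while the force climbs from 3 to 9 N, and that matches the stop position from vision. I'll ease the push and the downward press slightly, then open.

Call:
move_arm(
  deltas=[
    [[0.5, 0, -0.2, 0, 0.15], [0, 0, 0, 0, 0.3], [0, 0, 0, 0, 0.36], [0, 0, 0, 0, 0.42], [0, 0, 0, 0, 0.48], [0, 0, 0, 0, 0.5], [0, 0, 0, 0, 0.5]],
  ],
)

```text
t: 19.42
tool_pos: [0.5398, 0.0199, 0.061]
tcp_rot: [0.0, -0.139, 0.99, 0.0]
ft_force: [0.0, 0.9, -0.6]
grip_width: 0.499
gripper_force: 0.0
```

```bash
python3 -c "
from h import *
rd()"
```

```text
t 19.425 x -14.36 y -18.6 z 61.01 F along 0.3 lat 0.9 z -0.6 M [-0.05  0.03 -0.08] tilt [0.0001 0.    ]
```

Call:
move_arm(
  deltas=[
    [[0, 0, -3, 0, 0.5], [0, 0, -6, 0, 0.5], [0, 0, -12, 0, 0.5], [0, 0, -20, 0, 0.5], [0, 0, -25, 0, 0.5], [-20, 0, -25, 0, 0.5], [-25, 0, -25, 0, 0.5], [-25, 0, -20, 0, 0.5], [-25, 0, -10, 0, 0.5], [-25, 0, 0, 0, 0.5], [-10, 0, 0, 0, 0.5], [0, 0, 0, 0, 0.5], [0, 0, 0, 0, 0.5]],
  ],
)

```text
t: 21.05
tool_pos: [0.6637, 0.0552, 0.2069]
tcp_rot: [-0.001, -0.139, 0.99, -0.0]
ft_force: [-0.5, 0.9, -0.1]
grip_width: 0.5
gripper_force: 0.0
```

```bash
python3 - <<'E'
from h import *
rd();c=snap('wrist','w5');P=cloud(c)*1000;Z=P[...,2];ok=c['range_z']>0
a=np.deg2rad(16);R=np.array([[np.cos(a),np.sin(a)],[-np.sin(a),np.cos(a)]])
L=(P[...,:2]-[548.5,41.7])@R.T;X,Y=L[...,0],L[...,1]
b=ok&(Z>44)&(Z<50)&(X<8)&(X>-60)&(abs(Y+19)<16)
q=L[b];(cx,cy),(w,h),an=cv2.minAreaRect(q.astype(np.float32));print('block',cx,cy,w,h,an,'z',np.median(Z[b]))
for x0 in(-32,-20,-8):
    s=b&(abs(X-x0)<5);print(x0,Z[s].mean().round(2))
s=ok&(abs(X-14)<3)&(abs(Y+30)<1.5);print('ledge z',np.median(Z[s]),s.sum())
for i in range(40,4,-3):
    s=ok&(abs(X-i)<1.5)&(abs(Y+19)<6);print(i,np.median(Z[s]).round(1),end=' ')
g=cv2.resize(c['img'][0:230,180:420],(626,600),interpolation=cv2.INTER_CUBIC);cv2.imwrite('pics/crop5.png',g[:,:,::-1])
E
```

```text
t 21.05 x 114.51 y -18.76 z 206.88 F along -0.2 lat 1.0 z -0.1 M [ 0.02  0.03 -0.01] tilt [-0.0011 -0.0003]
block -15.607646942138672 -18.967384338378906 47.04010009765625 25.90715980529785 0.40466904640197754 z 46.93252582356322
-32 46.92
-20 46.93
-8 46.87
ledge z 41.07328330018451 29
40 57.8 37 57.9 34 57.9 31 55.9 28 51.4 25 46.6 22 45.1 19 47.0 16 47.8 13 49.2 10 50.7 7 51.7
```

View pics/crop5.png

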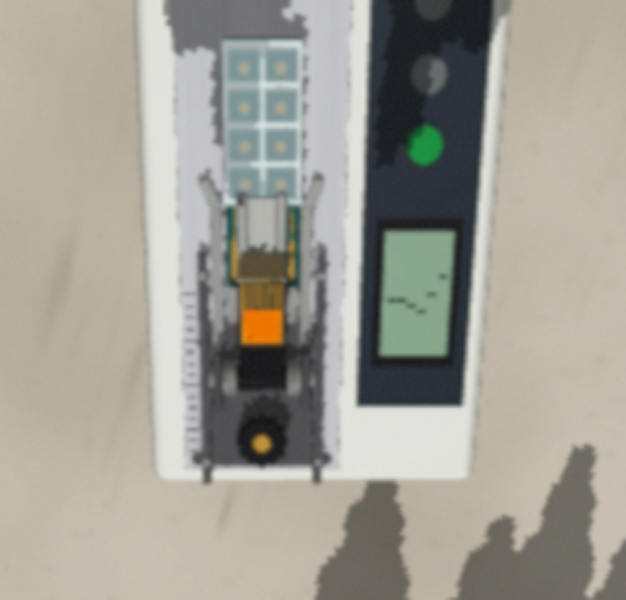

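The picture shows the chip between the rails, with the arm's toe on the gold ledge at (262,265) and the block level at z 46.9. One last check: the gap between the nose and the stop.

```bash
python3 - <<'E'
from h import *
c=dict(np.load('pics/w5.npz'));P=cloud(c)*1000;Z=P[...,2];ok=c['range_z']>0
a=np.deg2rad(16);R=np.array([[np.cos(a),np.sin(a)],[-np.sin(a),np.cos(a)]])
L=(P[...,:2]-[548.5,41.7])@R.T;X,Y=L[...,0],L[...,1]
for y0 in(-29.5,-9):
    s=ok&(abs(Y-y0)<1.2)&(X>20)&(X<42);o=np.argsort(X[s]);print(y0,[(round(float(x),1),round(float(z),1)) for x,z in zip(X[s][o],Z[s][o])][::2])
b=ok&(Z>44)&(Z<50)&(X<8)&(X>-60)&(abs(Y+19)<9);print('block back',np.percentile(X[b],[.5,2]))
E
```

```text
-29.5 [(20.4, 40.5), (20.5, 42.1), (21.2, 41.3), (22.0, 40.3), (22.1, 41.4), (22.9, 40.9), (23.7, 40.3), (23.8, 41.3), (24.5, 39.7), (25.4, 39.9), (25.5, 41.4), (26.3, 40.9), (27.1, 40.8), (27.2, 41.6), (28.0, 40.6), (28.8, 39.3), (28.9, 42.4), (29.7, 40.6), (30.5, 40.0), (30.5, 40.3), (31.4, 40.7), (32.3, 40.7), (32.3, 41.5), (33.1, 41.0), (34.0, 40.8), (34.0, 41.3), (34.9, 46.6), (35.7, 44.6), (35.7, 46.1), (36.6, 46.2), (37.4, 46.1), (37.4, 44.7), (38.3, 45.9), (39.2, 45.9), (39.2, 45.4), (40.0, 45.4), (40.9, 45.4), (41.7, 45.9), (41.8, 44.5)]
-9 [(20.3, 40.3), (20.4, 41.8), (21.2, 40.6), (22.0, 40.7), (22.1, 42.1), (22.9, 40.9), (23.7, 39.5), (23.7, 40.9), (24.6, 40.9), (25.4, 40.3), (25.4, 40.7), (26.3, 41.7), (27.1, 40.3), (27.1, 41.5), (28.0, 41.0), (28.8, 40.5), (28.9, 41.8), (29.7, 40.8), (30.5, 39.5), (30.5, 41.1), (31.4, 40.7), (32.3, 41.3), (32.3, 42.1), (33.1, 41.2), (34.0, 39.8), (34.0, 40.4), (34.9, 45.6), (35.7, 45.4), (35.7, 46.3), (36.6, 45.6), (37.4, 46.1), (37.4, 45.3), (38.3, 45.8), (39.1, 46.2), (39.2, 45.5), (40.0, 45.9), (40.9, 46.1), (40.9, 45.1), (41.7, 45.1)]
block back [-38.82429495 -38.30624539]
```

The ledge runs straight into the stop face with no visible gap on either side, and the gripper is clear. Handing in.

```bash
python3 -c "
from rig import ticket
print(ticket.finish_job())"
```

```text
the job is handed in; nothing more can be done
None
```

The smallest chip is in the reader: level, up against the end stop with no visible gap, the arm's toe on its gold contacts, the gripper clear, and the job handed in at about 21 s; I could not read the seat pin directly, so its being pressed in is inferred from the stop contact.

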